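# Close up a hand of seven on the tile rack

## Task

The far player's hand is down to seven tiles, standing loosely spaced in the maroon rack across the table. With closed fingertips, push the rack's sliding end stop by its thumb tab along the rail, gathering the tiles into a closed row, until it drops into the seven-tile notch, the third from the open end of the rail. Do not grip the stop, touch or lift the tiles, or force the stop on against the closed row, and leave everything else on the table where it is.

Things in the scene. Friction and masses are not known exactly. Their poses are not given: they have to be found in the camera images.
- rack: maroon plastic tile rack of the far seat, fixed, 410 long (own y), 70 deep (own x), 63 tall. Origin: centre of its underside. Own +x points away from the robot, to the far player. On the top edge of its 12 mm back wall (own x = -14) runs a notched aluminium rail. The tiles stand in a channel on the wall's +x side, in a row from the end wall's face at own y = -195.
- stop (a joint): travel (m) of the dark steel end stop riding captive on the rail, 36 long, 22 wide. Grows towards the tiles (rack's own -y). Catch over the 13-tile notch at 0, 10-tile notch 0.078, 7-tile notch 0.156, 4-tile notch 0.234. Sliding takes 2 to 4 N, leaving a notch about 8 N; within 5 mm of a notch's middle the sprung catch pulls the stop in.
- tab_face (a point): centre of the push face of the stop's thumb tab, the flat upright face that looks away from the tiles (rack's own +y): 26 mm wide (along the rack's x), 28 mm tall, from 84 to 112 mm above the table; the tab is 8 mm thick. Push here towards the rack's own -y. Axes as the rack's. 18 mm behind (own +y of) the catch.
- stop_sides: the sides of the stop that a grip or hook would take hold of: the tile-side half of the thumb tab's thickness and the runner's two cheeks, which straddle the rail 22 mm wide overall, 44 to 80 mm above the table (its rear end is free to push on). Origin: on the rail's top at the middle of the runner, under the catch; axes as the rack's.
- stop_plate: the plate of the stop that stands across the tile channel and meets the last tile: 21 mm wide, 4 mm thick, 71 mm tall; its tile-side face lies 18 mm ahead (rack's own -y) of the body's origin, which is that of stop_sides.
- catch (a joint): height in m of the sprung catch, a steel roller with a round 9 mm button head on top of the runner, ahead of the tab: about 0 when it has dropped into a notch, about 0.004 when it rides on the rail between notches.
- notch7 (a point): middle of the rail's 7-tile notch, on the line of the rail's top, 63 mm above the table; axes as the rack's. The rail's four notches (4, 7, 10, 13 tiles) lie at the rack's own y = -70, +8, +86, +164 mm; each is a V 5 mm deep and 17 mm wide.
- tile0_mid (a point): centre of tile 0 of the seven tiles standing loosely spaced in the rack, counted from the end wall: 36 mm tall, 26 mm wide (along the row), 20 mm thick, 22 g, standing on the channel's floor 12 mm above the table; axes as the rack's.
- tile1_mid (a point): centre of tile 1 of the seven tiles standing loosely spaced in the rack, counted from the end wall: 36 mm tall, 26 mm wide (along the row), 20 mm thick, 22 g, standing on the channel's floor 12 mm above the table; axes as the rack's.
- tile2_mid (a point): centre of tile 2 of the seven tiles standing loosely spaced in the rack, counted from the end wall: 36 mm tall, 26 mm wide (along the row), 20 mm thick, 22 g, standing on the channel's floor 12 mm above the table; axes as the rack's.
- tile3_mid (a point): centre of tile 3 of the seven tiles standing loosely spaced in the rack, counted from the end wall: 36 mm tall, 26 mm wide (along the row), 20 mm thick, 22 g, standing on the channel's floor 12 mm above the table; axes as the rack's.
- tile4_mid (a point): centre of tile 4 of the seven tiles standing loosely spaced in the rack, counted from the end wall: 36 mm tall, 26 mm wide (along the row), 20 mm thick, 22 g, standing on the channel's floor 12 mm above the table; axes as the rack's.
- tile5_mid (a point): centre of tile 5 of the seven tiles standing loosely spaced in the rack, counted from the end wall: 36 mm tall, 26 mm wide (along the row), 20 mm thick, 22 g, standing on the channel's floor 12 mm above the table; axes as the rack's.
- tile6_mid (a point): centre of tile 6 of the seven tiles standing loosely spaced in the rack, counted from the end wall: 36 mm tall, 26 mm wide (along the row), 20 mm thick, 22 g, standing on the channel's floor 12 mm above the table; axes as the rack's.
- ashtray_mid (a point): middle of the round steel ashtray, 116 mm wide, 28 mm tall; leave alone
- cup_mid (a point): middle of the white ceramic cup with one handle, 72 mm wide, 75 mm tall; leave alone
- die0: a green acrylic die, 18 mm, origin under its centre; leave alone
- die1: the other green acrylic die, 18 mm, origin under its centre; leave alone
- chip: a loose white chip, 40 mm wide, 5 mm thick, origin under its centre; leave alone
- discard0: a discarded tile lying face up, 36 x 26 mm, 20 mm high, origin under its centre; leave alone
- discard1: another discarded tile lying face up, the same size; leave alone
Things that resemble listed ones, but are neither listed nor needed, are in the scene too. What is shaped like the part that bears tile3_mid but black or orange is not meant.

How it is judged:
At the end, for the whole second after the job is handed in: The stop rests in the 7-tile notch (travel 153 to 159 mm) with its catch dropped in (below 1.5 mm), still; all seven tiles stand upright (within 0.12 rad) in the rack's channel between the end wall and the stop (value of joint stop between 0.153 and 0.159 m and value of joint catch below 0.0015 m and velocity of joint stop between -0.01 and 0.01 m/s and x of tile0_mid in the frame of rack between -0.002 and 0.008 m and y of each of tile0_mid, tile1_mid, tile2_mid, tile3_mid, tile4_mid, tile5_mid, tile6_mid in the frame of rack below -0.017 m and z of tile0_mid in the frame of rack between 0.026 and 0.034 m and angle between each of tile0_mid, tile1_mid, tile2_mid, tile3_mid, tile4_mid, tile5_mid, tile6_mid's own z axis and vertical below 0.12 rad and x of tile1_mid in the frame of rack between -0.002 and 0.008 m and z of tile1_mid in the frame of rack between 0.026 and 0.034 m and x of tile2_mid in the frame of rack between -0.002 and 0.008 m and z of tile2_mid in the frame of rack between 0.026 and 0.034 m and x of tile3_mid in the frame of rack between -0.002 and 0.008 m and z of tile3_mid in the frame of rack between 0.026 and 0.034 m and x of tile4_mid in the frame of rack between -0.002 and 0.008 m and z of tile4_mid in the frame of rack between 0.026 and 0.034 m and x of tile5_mid in the frame of rack between -0.002 and 0.008 m and z of tile5_mid in the frame of rack between 0.026 and 0.034 m and x of tile6_mid in the frame of rack between -0.002 and 0.008 m and z of tile6_mid in the frame of rack between 0.026 and 0.034 m and linear speed of stop_plate below 0.02 m/s); the robot touches nothing.
It fails at once if a tile of the hand is lifted (more than 12 mm) (z of any of tile0_mid, tile1_mid, tile2_mid, tile3_mid, tile4_mid, tile5_mid, tile6_mid in the frame of rack above 0.042 m).
It fails at once if the fingers touch a tile of the hand (over 0.5 N) (contact force between the fingers and tile0 above 0.5 N or contact force between the fingers and tile1 above 0.5 N or contact force between the fingers and tile2 above 0.5 N or contact force between the fingers and tile3 above 0.5 N or contact force between the fingers and tile4 above 0.5 N or contact force between the fingers and tile5 above 0.5 N or contact force between the fingers and tile6 above 0.5 N).
It fails at once if the stop is gripped or hooked: the fingers press on the tile side of its thumb tab or on the cheeks of its runner (over 2 N) (contact force between the fingers and stop_sides above 2 N).
It fails at once if the tiles are squeezed: the stop is driven on against the closed row with more than 15 N (contact force between stop_plate and tile6 above 15 N).
It fails at once if the ashtray, cup, dice, chip or a discarded tile is moved (more than 15 to 20 mm) (distance of any of ashtray_mid, cup_mid, discard0, discard1 from where it was at the start of the episode above 0.02 m or distance of any of die0, die1, chip from where it was at the start of the episode above 0.015 m).
It also fails if it takes over 38 s, if anything falls off the work surface, if the arm or the gripper's body presses on something with over 40 N, if the wrist force passes 120 N, or if a joint passes its speed limit or range.

## Robot

A 7-joint arm with a two-finger parallel gripper is mounted at the origin on the work surface. World frame = base frame: x ahead of the robot, y to its left, z up, the work surface at z = 0. Lengths are in m, angles in rad, forces in N, time in s.
With the tool pointing down it reaches from about 0.425 to 0.875 m from the base axis. Payload 4.7 kg.
Tool frame: the origin (TCP) lies between the finger pads; the fingertips stand 14 mm ahead of it and the grasp point (between the pads) lies 5 mm behind it; z points along the fingers, y is the line along which they close (so a half turn about z gives the same grasp; the last joint's range is limited). The gripper opens to 87 mm and grips with 3 to 60 N. Pads are 19 mm wide; open, the fingers measure 117 mm over their backs; the gripper's body (75 mm by 190 mm) begins 51 mm behind the grasp point.
Start: joints at [-1.116, 0.321, -0.07, 1.45, 0.023, 1.371, -0.057], TCP at [0.277, 0.588, 0.237] pointing down, gripper open.
Joint ranges: [-2.86, 2.86], [-0.3, 2.09], [-1.38, 1.24], [0.06, 2.45], [-1.56, 4.7], [0.09, 2.05], [-2.69, 2.69]. Speed limits (rad/s): [2.57, 2.57, 3.14, 3.14, 3.14, 3.14, 3.14].

## Interface

Orientations are given as a rotation vector (axis times angle).
In Python, from bench import ctrl gives the robot as it stands.
- The arm moves only by the shell command python3 -m inch 'ROWS' [OPENING] [FORCE]. ROWS is JSON, a list of rows, each a list of 6 numbers: the shift along the world's x, y, z in mm, then the turn, a rotation vector about the world's x, y, z in degrees. In form: [[tx, ty, tz, rx, ry, rz], ...]. A call has 1 to 20 rows; each row is the pose to reach, as a shift and turn from the pose commanded when the call began; what a row does not reach only later rows make up. A row lasts 1/8 s, in which the tool goes at most 62.5 mm and 10.7 degrees, less where a joint would pass 70% of its speed; a pose out of reach is approached as far as the arm can. A call with a gripper value outside its range is refused whole. OPENING is the finger opening in mm, from 0 to 87, set as the call begins (- or left out, the last holds). The fingers move at their own pace and stop on an object; FORCE is the grip in N (left out, the last holds). Time passes only in rows, so rows that repeat a pose let the fingers close. It gives the time, the measured TCP pose, the force, the opening and the grip force at its end, in the units of the state.
- ctrl.get_state(): the state, without advancing time (a new reading comes with each control period).
- ctrl.get_image(name): name is "side" or "top"; returns (picture, depth): 480x640x3 uint8, red, green, blue; 480x640 float32, m along the optical axis (not along the pixel's ray), 0 where there is no reading.
- ctrl.camera_params(name): a dict with "mtx" (3x3 intrinsics, pixels), "dist_coeffs" ([k1, k2, p1, p2, k3] as OpenCV has them; the pictures are not rectified), "T" (4x4, takes a point from camera to world coordinates). Camera axes: x right, y down, z forward; pixel columns grow to the right and rows downward; lengths in m; the calibration is good to about 2 mm. A picture is of the moment at which its call begins. camera_params takes no time and is no camera call.
- ctrl.close_job(): hands the job in; it is judged then, once.
The state is a dict: "time": time; "joint_positions": joint angles; "qd": joint speeds; "joint_torque": joint torques, N m; "position": TCP position; "tool_rot": TCP orientation; "ft_force": force on the tool from outside, world axes, zero at the start; "torque": the same for the moment, N m; "grip_width": opening from 0.0 (shut) to 1.0 (fully open); "grip_force": force on a finger pad.
Only numpy, scipy, OpenCV 4.12 (cv2) and the standard library are available. Lean on these libraries where they do the work, as an engineer would, in place of code of your own. Each camera call takes 0.05 s, during which the arm holds its last target. There are 200 camera calls.

## Working session

There is one attempt and no reset: what is moved stays moved. The work goes in short steps, Python scripts to look and compute and a shell command to move; the robot and the scene stay as the last step left them, time stands still between calls to the robot, and variables do not carry over. Pictures are saved under pics/ and viewed, at most 10 in all, crops included, and the job is handed in when it is done.

```bash
mkdir -p pics; ls; python3 - <<'E'
from bench import ctrl
import cv2,numpy as np
for n in("side","top"):
    im,d=ctrl.get_image(n); cv2.imwrite(f"pics/{n}0.png",im[:,:,::-1]); np.savez(f"{n}0.npz",im=im,d=d)
    p=ctrl.camera_params(n); print(n,np.round(p["mtx"],1).tolist(),p["dist_coeffs"],np.round(p["T"],3).tolist())
s=ctrl.get_state(); print({k:np.round(v,3) for k,v in s.items()})
E
```

```text
pics
side [[462.1, 0.0, 320.5], [0.0, 462.1, 237.0], [0.0, 0.0, 1.0]] [0.0270098 0.        0.        0.        0.       ] [[0.935, -0.208, 0.286, 0.322], [-0.353, -0.504, 0.788, -0.621], [-0.02, -0.838, -0.545, 0.552], [0.0, 0.0, 0.0, 1.0]]
top [[443.3, 0.0, 317.7], [0.0, 443.3, 237.6], [0.0, 0.0, 1.0]] [-0.01376239  0.          0.          0.          0.        ] [[0.025, -0.993, 0.111, 0.476], [-0.999, -0.021, 0.041, 0.008], [-0.038, -0.112, -0.993, 0.784], [0.0, 0.0, 0.0, 1.0]]
{'time': np.float64(0.1), 'joint_positions': array([-1.116,  0.322, -0.07 ,  1.452,  0.023,  1.371, -0.057]), 'qd': array([ 0.   , -0.002, -0.001, -0.001, -0.001, -0.002, -0.   ]), 'joint_torque': array([-0.0000e+00, -4.9257e+01, -4.0600e-01, -3.1340e+01, -6.4000e-02,
        4.0000e-02,  0.0000e+00]), 'position': array([0.277, 0.587, 0.236]), 'tool_rot': array([-6.870e-01, -3.065e+00,  3.000e-03]), 'ft_force': array([0.046, 0.186, 0.633]), 'torque': array([-0.022, -0.014,  0.048]), 'grip_force': np.float64(0.0), 'grip_width': np.float64(1.0)}
```

View pics/side0.png

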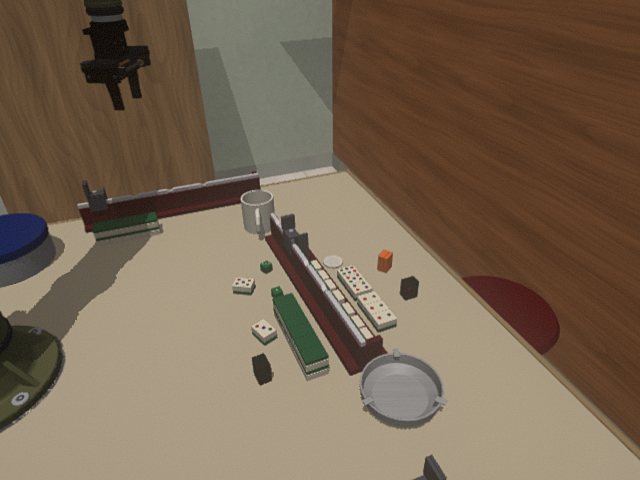

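View pics/top0.png

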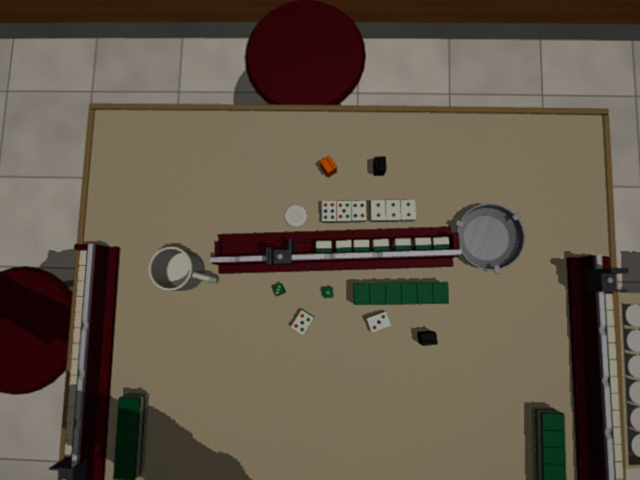

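The top view shows the rack at rows 228–272 and columns 212–460, nearly parallel to world y. The stop is around (280,253), left of the tiles, so the push runs to the image's right (−y). Next I'll measure the rail, tab and plate.

```bash
cat > h.py <<'E'
import numpy as np,cv2
from bench import ctrl
def cloud(n,im=None,d=None):
    if im is None: im,d=ctrl.get_image(n)
    p=ctrl.camera_params(n);h,w=d.shape
    uv=np.stack(np.meshgrid(np.arange(w),np.arange(h)),-1).reshape(-1,1,2).astype(np.float64)
    r=cv2.undistortPoints(uv,p["mtx"],p["dist_coeffs"]).reshape(h,w,2)
    c=np.dstack([r*d[...,None],d]); T=np.array(p["T"])
    P=c@T[:3,:3].T+T[:3,3]; P[d==0]=np.nan
    return im,P
E
python3 - <<'E'
from h import *
for n in("top","side"):
    f=np.load(n+"0.npz"); im,P=cloud(n,f["im"],f["d"]); x,y,z=P[...,0],P[...,1],P[...,2]
    roi=(x>.38)&(x<.6)&(y<.23)&(y>-.3)
    print(n,"table z",np.nanmedian(z[(x>.35)&(x<.4)&(abs(y)<.1)]))
    rail=roi&(im.min(2)>110)&(np.ptp(im.astype(int),2)<30)&(z>.055)&(z<.072)
    X=P[rail]; print("rail",len(X))
    for _ in range(4):
        c=np.polyfit(X[:,1],X[:,0],1); r=X[:,0]-np.polyval(c,X[:,1]); X=X[abs(r)<max(.004,2*r.std())]
    print("slope",c,"yrange",np.percentile(X[:,1],[0,1,99,100]),"z",np.median(X[:,2]),"n",len(X))
    hi=roi&(z>.084)&(z<.125)&(y>-.05)&(y<.2)&(x<.56)
    H=P[hi]; print("tab n",len(H), "pct",np.round(np.percentile(H,[0,5,25,50,75,95,100],axis=0),4).tolist()); 
    v,u=np.nonzero(hi); print(u.min(),u.max(),v.min(),v.max())
    mar=roi&(im[...,0]>50)&(im[...,1]<40)&(im[...,2]<50)&(z>.003)&(z<.075)
    M=P[mar]; print("maroon", np.round(np.percentile(M,[0,1,50,99,100],axis=0),4).tolist())
im=cv2.imread("pics/top0.png")[215:290,200:470]; cv2.imwrite("pics/crop1.png",cv2.resize(im,None,fx=2.9,fy=2.9,interpolation=cv2.INTER_CUBIC))
E
```

```text
top table z -0.00035513782870144617
rail 963
slope [-0.05374355  0.52843588] yrange [-0.19340663 -0.18967807  0.21100504  0.21418685] z 0.0624465227112464 n 924
tab n 287 pct [[0.5096, 0.0783, 0.084], [0.5121, 0.081, 0.0842], [0.5172, 0.0919, 0.0849], [0.5234, 0.1052, 0.0869], [0.529, 0.1083, 0.111], [0.5353, 0.1136, 0.1131], [0.5495, 0.1145, 0.1157]]
266 291 240 264
maroon [[0.4092, -0.1935, 0.0073], [0.502, -0.191, 0.0086], [0.5271, -0.067, 0.0118], [0.5837, 0.193, 0.0564], [0.5999, 0.2164, 0.0586]]
side table z -0.0009268117769406503
rail 665
slope [-0.05498985  0.52658334] yrange [-0.19623245 -0.19266889  0.20654069  0.21234009] z 0.0618092097333906 n 617
tab n 222 pct [[0.5078, 0.0757, 0.084], [0.5082, 0.0902, 0.0845], [0.5135, 0.1043, 0.089], [0.5201, 0.1054, 0.0979], [0.5265, 0.1067, 0.1068], [0.5321, 0.111, 0.1114], [0.5441, 0.113, 0.1135]]
281 305 214 237
maroon [[0.5031, -0.1955, 0.0052], [0.5041, -0.195, 0.0054], [0.5146, -0.1015, 0.0105], [0.5754, 0.1872, 0.0534], [0.5769, 0.2001, 0.054]]
```

View pics/crop1.png

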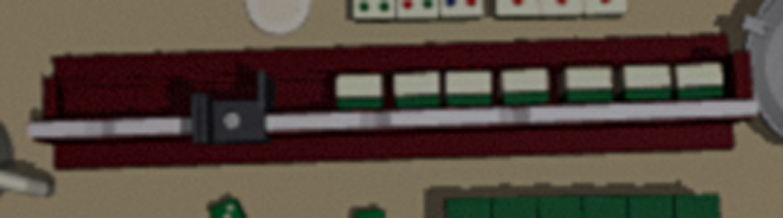

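The rail has yaw +3.1° and its centre is near y = 0.010. The stop sits in the 10-tile notch, with the tab face at about (0.521, 0.113). In the crop, notch 7 shows at x≈375 and the tab's left edge at x≈192. That makes the push 78 mm along (0.054, −1). I'll move above and behind the tab with the fingers closing.

```bash
python3 -m inch '[[24,-43,0,0,0,3],[48,-86,0,0,0,6],[73,-129,0,0,0,9],[97,-172,0,0,0,12],[121,-215,0,0,0,15],[145,-258,0,0,0,18],[169,-301,0,0,0,21],[194,-344,0,0,0,24],[218,-387,0,0,0,27],[242,-430,0,0,0,28.4],[242,-430,0,0,0,28.4],[242,-430,0,0,0,28.4],[242,-430,0,0,0,28.4]]' 0 30; python3 - <<'E'
from h import *
from scipy.spatial.transform import Rotation as R
s=ctrl.get_state(); print(s["time"],s["position"],R.from_rotvec(s["tool_rot"]).as_matrix().round(3),s["grip_width"])
E
```

```text
time: 1.72
position: [0.5186, 0.1596, 0.2363]
tool_rot: [0.091, -3.14, -0.001]
ft_force: [-0.4, 0.1, 0.4]
grip_width: 0.006
grip_force: 0.0
1.725 [0.51855464 0.15960135 0.23632124] [[-0.998 -0.058 -0.001]
 [-0.058  0.998  0.   ]
 [ 0.001  0.    -1.   ]] 0.005840674442656275
```

```bash
python3 -m inch '[[0,0,-35,0,0,0],[0,0,-70,0,0,0],[0,0,-100,0,0,0],[0,0,-120,0,0,0],[0,0,-133,0,0,0],[0,0,-133,0,0,0],[0,0,-133,0,0,0]]'; python3 - <<'E'
from h import *
im,P=cloud("side"); x,y,z=P[...,0],P[...,1],P[...,2]
a=im[150:300,200:400]; cv2.imwrite("pics/s1.png",cv2.resize(a[:,:,::-1],None,fx=4,fy=4,interpolation=cv2.INTER_CUBIC))
m=(x>.49)&(x<.56)&(y>.05)&(y<.25)&(z>.085)&(z<.11); Q=P[m]
print(np.histogram(Q[:,1],bins=np.arange(.06,.2,.005)))
F=Q[Q[:,1]>.125];print(np.percentile(F,[1,50,99],axis=0).round(4))
E
```

```text
time: 2.6
position: [0.5199, 0.1584, 0.1045]
tool_rot: [-0.087, 3.139, 0.001]
ft_force: [-1.1, 0.1, 0.4]
grip_width: 0.005
grip_force: 0.0
(array([  0,   0,   1,   0,   0,   0,   5,   5,  52, 100,   6,   0,   0,
         0,   0,   0,   0,  79,  23,   3,  12,   4,   0,   0,   0,   0,
         0,   0]), array([0.06 , 0.065, 0.07 , 0.075, 0.08 , 0.085, 0.09 , 0.095, 0.1  ,
       0.105, 0.11 , 0.115, 0.12 , 0.125, 0.13 , 0.135, 0.14 , 0.145,
       0.15 , 0.155, 0.16 , 0.165, 0.17 , 0.175, 0.18 , 0.185, 0.19 ,
       0.195, 0.2  ]))
[[0.5072 0.1465 0.0901]
 [0.5162 0.1493 0.0995]
 [0.5301 0.1662 0.1094]]
```

View pics/s1.png

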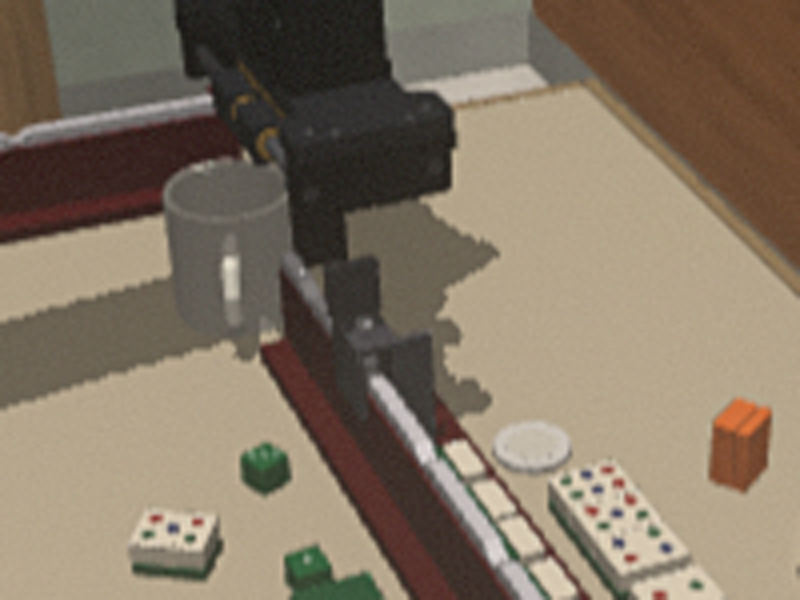

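The crop shows the closed fingers at (320,240), behind the tab at (355,290), in line with the rail and clear of the cup. There is a gap of about 34 mm, so I'll approach and find the contact.

```bash
python3 -m inch '[[0.5,-8,0,0,0,0],[1,-16,0,0,0,0],[1.3,-24,0,0,0,0],[1.5,-27,0,0,0,0],[1.6,-29,0,0,0,0],[1.6,-30,0,0,0,0],[1.6,-30,0,0,0,0]]'; python3 -m inch '[[0,-1,0,0,0,0],[0.1,-2,0,0,0,0],[0.1,-2,0,0,0,0]]';python3 -m inch '[[0,-1,0,0,0,0],[0.1,-2,0,0,0,0],[0.1,-2,0,0,0,0]]'
```

```text
time: 3.52
position: [0.5209, 0.128, 0.1036]
tool_rot: [0.087, -3.14, -0.0]
ft_force: [-0.3, -0.5, -0.4]
grip_width: 0.006
grip_force: 0.0
time: 3.9
position: [0.5211, 0.1258, 0.1036]
tool_rot: [-0.086, 3.14, 0.0]
ft_force: [0.1, -0.2, 0.2]
grip_width: 0.01
grip_force: 0.0
time: 4.28
position: [0.5212, 0.1238, 0.1036]
tool_rot: [-0.086, 3.14, 0.0]
ft_force: [0.5, -0.6, 0.3]
grip_width: -0.0
grip_force: 0.0
```

```bash
python3 -m inch '[[0.1,-1,0,0,0,0],[0.1,-1,0,0,0,0]]' | sed -n '2p;4p';python3 -m inch '[[0,-1,0,0,0,0],[0,-1,0,0,0,0]]'| sed -n '2p;4p';python3 -m inch '[[0.1,-1,0,0,0,0],[0.1,-1,0,0,0,0]]'| sed -n '2p;4p'
```

```text
position: [0.5212, 0.1235, 0.1036]
ft_force: [-0.9, 2.2, -0.2]
position: [0.5212, 0.1232, 0.1036]
ft_force: [0.4, 6.0, -1.3]
position: [0.5212, 0.1231, 0.1037]
ft_force: [-0.6, 6.5, -1.5]
```

Contact is at TCP y = 0.1237, so the notch-7 seat should be at TCP y≈0.0457. Pushing out of the 10-tile notch now, then along the rail.

```bash
python3 -m inch '[[0.1,-1,0,0,0,0],[0.1,-2,0,0,0,0],[0.2,-3,0,0,0,0],[0.2,-4,0,0,0,0],[0.3,-5,0,0,0,0],[0.3,-6,0,0,0,0],[0.4,-7,0,0,0,0],[0.4,-8,0,0,0,0],[0.5,-9,0,0,0,0],[0.5,-10,0,0,0,0],[0.6,-12,0,0,0,0],[0.8,-14,0,0,0,0]]'| sed -n '2p;4p'
python3 -m inch '[[0.1,-2,0,0,0,0],[0.2,-4,0,0,0,0],[0.3,-6,0,0,0,0],[0.4,-8,0,0,0,0],[0.5,-10,0,0,0,0],[0.7,-12,0,0,0,0],[0.8,-14,0,0,0,0],[0.9,-16,0,0,0,0],[1,-18,0,0,0,0],[1.1,-20,0,0,0,0],[1.1,-20,0,0,0,0]]'| sed -n '2p;4p'
```

```text
position: [0.5221, 0.107, 0.1036]
ft_force: [-0.5, 4.5, -0.3]
position: [0.5232, 0.0861, 0.1036]
ft_force: [-0.5, 1.9, 1.3]
```

```bash
python3 -m inch '[[0.1,-2,0,0,0,0],[0.2,-4,0,0,0,0],[0.3,-6,0,0,0,0],[0.4,-8,0,0,0,0],[0.5,-10,0,0,0,0],[0.7,-12,0,0,0,0],[0.8,-14,0,0,0,0],[0.9,-16,0,0,0,0],[1,-18,0,0,0,0],[1.1,-20,0,0,0,0],[1.2,-22,0,0,0,0],[1.3,-24,0,0,0,0],[1.4,-26,0,0,0,0],[1.5,-28,0,0,0,0],[1.5,-28,0,0,0,0]]'| sed -n '1,2p;4p'; python3 - <<'E'
from h import *
im,P=cloud("side"); x,y,z=P[...,0],P[...,1],P[...,2]
a=im[190:340,240:440]; cv2.imwrite("pics/s2.png",cv2.resize(a[:,:,::-1],None,fx=4,fy=4,interpolation=cv2.INTER_CUBIC))
E
```

```text
time: 9.78
position: [0.5248, 0.0582, 0.1036]
ft_force: [-1.1, 3.3, 0.8]
```

View pics/s2.png

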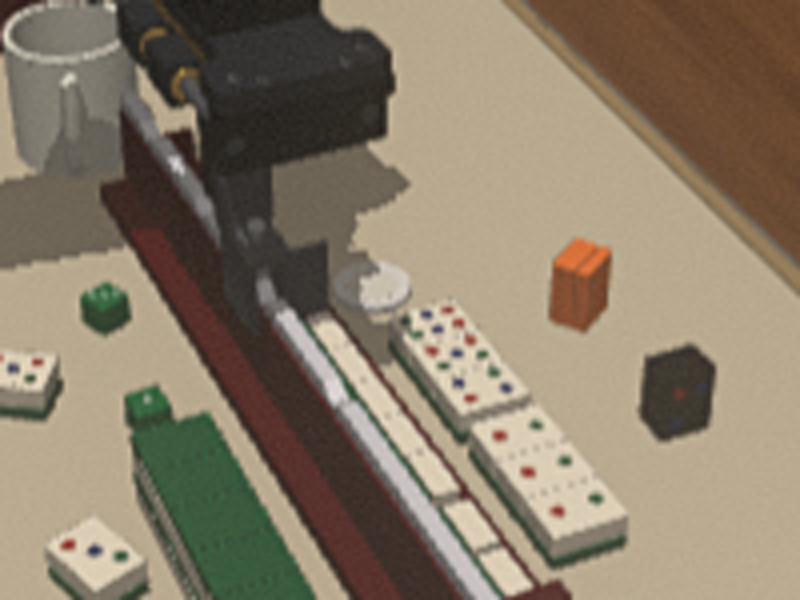

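The crop shows the tiles gathering into a row ahead of the plate (320,280), with two small gaps left near (450,500). The notch is just ahead at (265,285). The last stretch goes in small steps.

```bash
python3 -m inch '[[0,-1,0,0,0,0],[0.1,-2,0,0,0,0],[0.2,-3,0,0,0,0],[0.2,-4,0,0,0,0],[0.3,-5,0,0,0,0],[0.3,-5,0,0,0,0]]'| sed -n '2p;4p'
python3 -m inch '[[0,-1,0,0,0,0],[0.1,-2,0,0,0,0],[0.1,-2,0,0,0,0]]'| sed -n '2p;4p'
```

```text
position: [0.5251, 0.0534, 0.1036]
ft_force: [-1.1, 2.3, 0.1]
position: [0.5255, 0.0506, 0.1036]
ft_force: [0.2, 0.6, 0.2]
```

```bash
python3 -m inch '[[0,-1,0,0,0,0],[0,-1,0,0,0,0]]'| sed -n '2p;4p'
python3 -m inch '[[0.1,-1,0,0,0,0],[0.1,-1,0,0,0,0]]'| sed -n '2p;4p'
python3 - <<'E'
from h import *
im,P=cloud("top"); cv2.imwrite("pics/t2.png",cv2.resize(im[215:290,260:470,::-1],None,fx=3.8,fy=3.8,interpolation=cv2.INTER_CUBIC))
E
```

```text
position: [0.5253, 0.0505, 0.1036]
ft_force: [0.5, -1.0, -0.2]
position: [0.5253, 0.0497, 0.1036]
ft_force: [0.1, -0.5, -0.5]
```

View pics/t2.png

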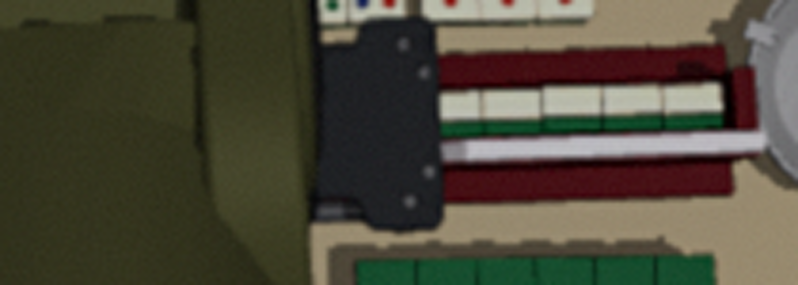

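There is no contact force now, so the catch appears to have pulled the stop in. The top view shows five tiles closed up right of the gripper, with the stop hidden beneath it. I'll back off, rise and check.

```bash
python3 -m inch '[[-0.3,6,0,0,0,0],[-0.8,16,0,0,0,0],[-1.6,30,0,0,0,0],[-1.6,30,30,0,0,0],[-1.6,30,80,0,0,0],[-20,70,130,0,0,0],[-50,120,130,0,0,0],[-80,170,130,0,0,0],[-110,220,130,0,0,0],[-140,270,130,0,0,0],[-140,270,130,0,0,0],[-140,270,130,0,0,0],[-140,270,130,0,0,0]]'| sed -n '1,2p;4p'
python3 - <<'E'
from h import *
im,P=cloud("top"); cv2.imwrite("pics/t3.png",cv2.resize(im[215:290,200:470,::-1],None,fx=2.9,fy=2.9,interpolation=cv2.INTER_CUBIC))
f=np.load("top0.npz");_,P0=cloud("top",f["im"],f["d"])
for n in("side","top"):
    f=np.load(n+"0.npz");_,P0=cloud(n,f["im"],f["d"]); _,P1=cloud(n)
    for Q in(P0,P1):
        x,y,z=Q[...,0],Q[...,1],Q[...,2]
        m=(x>.5)&(x<.545)&(y>-.05)&(y<.15)&(z>.095)&(z<.12); print(n,np.percentile(Q[m],[5,50,95],axis=0).round(4).tolist())
        b=(abs(x-.523+.054*(y-.09))<.006)&(z>.078)&(z<.095)&(y>-.05)&(y<.15); print("  button z",np.nanpercentile(z[b],[50,90,97]).round(4))
E
```

```text
time: 13.12
position: [0.3861, 0.3188, 0.2336]
ft_force: [-0.3, -0.0, 0.2]
side [[0.5083, 0.1034, 0.0961], [0.5205, 0.1057, 0.1058], [0.5323, 0.1113, 0.1117]]
  button z [0.084  0.0914 0.0939]
side [[0.5125, 0.0257, 0.0958], [0.5245, 0.028, 0.1061], [0.5366, 0.034, 0.112]]
  button z [0.0843 0.0913 0.094 ]
top [[0.5107, 0.1064, 0.0975], [0.5229, 0.1095, 0.1117], [0.5341, 0.1142, 0.1135]]
  button z [0.0845 0.0874 0.0883]
top [[0.5143, 0.0287, 0.1045], [0.5258, 0.033, 0.1119], [0.5373, 0.0363, 0.1137]]
  button z [0.0845 0.0869 0.0888]
```

View pics/t3.png

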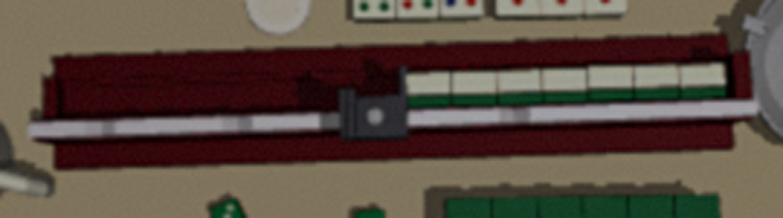

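The crop shows all seven tiles in a closed row, with the button at (375,116) over notch 7. The stop moved about 77.8 mm, against 78 expected, and the button is at its seated height. Handing in.

```bash
python3 -c "
from bench import ctrl
print(ctrl.close_job())"
```

```text
the job is handed in; nothing more can be done
None
```

I pushed the stop about 78 mm into the seven-tile notch; the last pictures show its catch down and all seven tiles upright in a closed row. I handed the job in with the arm clear, but the interface returned no verdict.

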